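Hang the portion scoop in the notch of the pan's rim strip

TASK

Hang the small steel portion scoop by its own hook on the front of the deep steel pan: hook over the notched strip clipped to the pan's front rim, cup outside the pan, and slid gently along the strip until the hook drops fully down into the strip's one notch. Do not force it, do not disturb the other things on the table, and leave the scoop hanging there on its own.

Things in the scene. Friction and masses are not known exactly. Their poses are not given: they have to be found in the camera images.
- scoop: Small flat-bottomed steel scoop, one rigid piece, about 0.16 kg, standing on the table. Origin: centre of the cup's underside; z up along the handle; x from cup centre to handle and hook. Cup 54 mm across, 45 high. Strap at x = 27 to 31 mm, 14 wide in y, rises from the cup to a black grip block at the top (168 mm). The hook branches off to +x below the grip.
- hook_saddle (a point): Middle of the hook's mouth, under its arm, at scoop x 35, y 0, z 104 mm; it rests on the strip. Mouth 8 mm wide (x 31 to 39), open downward, between the strap and a 4 mm thick tip that hangs 14 mm down from here. Arm and tip are 14 mm wide in y.
- scoop_grip (a point): Middle of the scoop's black grip block, at scoop x 29, y 0, z 146 mm; block 24 mm in x, 16 mm in y, 46 mm tall (z 122 to 168 mm).
- pan: Deep open steel pan, 168 (x) by 184 (y) by 150 mm high, held fast. Origin: centre of its underside; front faces -x, to the robot. A notched aluminium strip is clipped on its front rim: a plate 4 mm thick (pan x -88 to -84), 130 mm long in y, top edge at z 178, outer face clear; its clip inside reaches up to z 152.5 mm. Contact between scoop and pan or strip must stay under 25 N.
- strip_top (a point): On the line of the strip's top edge, at the pan's middle: pan x -86, y 0, z 178 mm. One square notch in that edge, 19 mm long in y, 9 deep (floor z 169 mm). It is NOT at this point: it lies anywhere from pan y -24 to +24 mm, unmeasured. Look for it, or slide the hook along the edge under a light load till it drops in. The strip holds firm.
- dredger: Bystander: metal flour shaker with a side handle, 74 x 105 x 112 mm, origin centre of underside. Leave alone.
- bowl: Bystander: small white bowl, 110 mm across, 49 mm high, origin centre of underside. Leave alone.
- small_mill: Bystander: small shaker with a grey top, 44 mm across, 90 mm high, origin centre of underside. Leave alone.
- wheel: Bystander: wheel cutter with black handle, lying flat, 232 x 104 x 36 mm, origin centre of underside, x along it. Leave alone.
Things that resemble listed ones, but are neither listed nor needed, are in the scene too. Leave any purple look-alike of the scoop alone.

How it is judged:
By the outcome, as a careful person would: the job done as asked, in the order asked, and still so for the second after the job is handed in, with the robot touching nothing.
It also fails if it takes over 53 s, if anything falls off the work surface, if the arm or the gripper's body presses on something with over 40 N, if the wrist force passes 120 N, or if a joint passes its speed limit or range.

ROBOT

A 6-joint arm with a two-finger parallel gripper is mounted at the origin on a cart in front of the work surface, level with it; the furniture and walls round the work are solid. World frame = base frame: x ahead of the robot, y to its left, z up, the work surface at z = 0. Lengths are in m, angles in rad, forces in N, time in s.
With the tool pointing down it reaches from about 0.325 to 0.775 m from the base axis. Payload 5.5 kg.
Tool frame: the origin (TCP) lies at the very end of the fingers, on their centre line; the grasp point (between the pads) lies 19 mm behind it; z points along the fingers, y is the direction in which the jaws open and shut (so a half turn about z gives the same grasp; the last joint's range is limited). The gripper opens to 85 mm and grips with 20 to 120 N. Pads are 22 mm wide; open, the fingers measure 114 mm over their backs; the gripper's body (76 mm by 85 mm) begins 54 mm behind the grasp point. The pads swing forward as they close: fully open they stand 13 mm farther back than shut.
Start: joints at [1.203, 0.091, 1.231, -0, 1.82, -0.057], TCP at [0.183, 0.571, 0.231] pointing down, gripper open.
Joint ranges: [-2.87, 2.87], [-0.86, 2.18], [0.17, 2.46], [-1.51, 4.65], [0.06, 2.69], [-2.65, 2.65]. Speed limits (rad/s): [2.57, 2.57, 3.01, 3.14, 3.14, 3.14].

INTERFACE

Orientations are given as a 3x3 rotation matrix whose columns are the frame's x, y, z axes.
In Python, from cell import observe, read_camera, finish_job, find_in, silhouettes, place_of gives the robot as it stands. The module is installed in compiled form; this text tells all that it offers.
- The arm moves only by the shell command python3 -m jog 'ROWS'. ROWS is JSON, a list of rows, each a list of 3 entries, a list of its own where there are three numbers: the shift along the world's x, y, z in mm, then the turn, a rotation vector about the world's x, y, z in degrees, then the closure, from 0 (fully open) to 1 (shut). In form: [[[tx, ty, tz], [rx, ry, rz], hand], ...]. A call has 1 to 5 rows; each row is the pose to reach, as a shift and turn from the pose commanded when the call began; what a row does not reach only later rows make up. A row lasts 1/10 s, in which the tool goes at most 50 mm and 8.59 degrees, less where a joint would pass 70% of its speed; a pose out of reach is approached as far as the arm can. A call with a gripper value outside its range is refused whole. The fingers move at their own pace and stop on an object; the grip force is fixed at half the most. Time passes only in rows, so rows that repeat a pose let the fingers close. It gives the time, the measured TCP pose, the force and the opening at its end, in the units of the state.
- observe(): the state, without advancing time (a new reading comes with each control period).
- read_camera(name): name is "scene" or "side" or "wrist"; returns a dict with "color" (420x560x3 uint8, red, green, blue), "intrinsics" (3x3 intrinsics, pixels), "origin" and "attitude" of the camera in the world. Camera axes: x right, y up, looking along -z (the intrinsics and any distortion apply to the point x, -y, -z); pixel columns grow to the right and rows downward; lengths in m; the calibration is good to about 2 mm. A picture is of the moment at which its call begins. There is no depth.
- finish_job(): hands the job in, once; it reports no verdict.
Trained networks look in a picture, given as the dict that the camera call returned (one of the last four; its "shot" number tells which), for a name from the list of things; names that differ only in an ending like _2 or _b are one class to them, and where a whole thing is asked for, a point or a joint stands for the part that bears it (a point fixed in the world has none). Each returns a list of dicts, best first, with "p" (0 to 1); they miss things now and then, are a little off and sometimes report something else, mostly with a low value. They report only what shows in the picture. A call takes as long as a camera call. They do not tell look-alikes from the thing itself.
- find_in(target, picture): "location" ([column, row] in pixels, amid what is visible of it).
- silhouettes(target, picture): "mask" (420x560 bool, what is visible of it) and "location" ([column, row] in pixels, amid what is visible of it).
- place_of(target, picture): "location" ([column, row] in pixels: a listed point, or the origin of a listed thing).
The state is a dict: "time": time; "joints": joint angles; "dq": joint speeds; "joint_efforts": joint torques, N m; "tool_pos": TCP position; "orientation": TCP orientation; "ft_force": force on the tool from outside, world axes, zero at the start; "torque": the same for the moment, N m; "grip_width": finger opening in m.
Only numpy, scipy, OpenCV 4.12 (cv2) and the standard library are available. Lean on these libraries where they do the work, as an engineer would, in place of code of your own. Each camera call takes 0.05 s, during which the arm holds its last target.

## Working session

There is one attempt and no reset: what is moved stays moved. The work goes in short steps, Python scripts to look and compute and a shell command to move; the robot and the scene stay as the last step left them, time stands still between calls to the robot, and variables do not carry over. Pictures are saved under pics/ and viewed, and the job is handed in when it is done.

```bash
mkdir -p pics; cat > h.py <<'E'
import numpy as np, cv2
from cell import *
def save(p,n,crop=None,s=1):
    im=p["color"][:,:,::-1]
    if crop: im=im[crop[1]:crop[3],crop[0]:crop[2]]
    if s!=1: im=cv2.resize(im,None,fx=s,fy=s,interpolation=cv2.INTER_CUBIC)
    cv2.imwrite("pics/"+n+".png",im)
def ray(p,uv):
    K=np.array(p["intrinsics"]);d=np.linalg.inv(K)@np.array([uv[0],uv[1],1.])
    d=np.array([d[0],-d[1],-d[2]]);R=np.array(p["attitude"])
    return np.array(p["origin"]),R@d/np.linalg.norm(d)
def proj(p,X):
    K=np.array(p["intrinsics"]);R=np.array(p["attitude"])
    c=R.T@(np.array(X)-np.array(p["origin"]));c=np.array([c[0],-c[1],-c[2]]);q=K@c
    return q[:2]/q[2]
def atz(p,uv,z):
    o,d=ray(p,uv);return o+d*(z-o[2])/d[2]
def tri(obs):
    A=np.zeros((3,3));b=np.zeros(3);P=[]
    for p,uv in obs:
        o,d=ray(p,uv);M=np.eye(3)-np.outer(d,d);A+=M;b+=M@o;P.append((o,d))
    X=np.linalg.solve(A,b)
    return X,[np.linalg.norm(np.cross(X-o,d))*1000 for o,d in P]
np.set_printoptions(precision=4,suppress=True)
E
python3 - <<'E'
from h import *
S=observe();print(S)
ps={n:read_camera(n) for n in("scene","side")}
for n,p in ps.items():
    save(p,n+"0");print(n,p["origin"],p.keys())
    for t in("scoop","scoop_grip","hook_saddle","pan","strip_top","dredger","bowl","small_mill","wheel"):
        print(t,[(np.round(r["location"],1),round(r["p"],2)) for r in place_of(t,p)])
E
```

```text
{'time': 0.0, 'joints': array([ 1.2033,  0.0919,  1.2319,  0.    ,  1.8198, -0.0567]), 'dq': array([ 0.0004,  0.0001, -0.0003,  0.0005, -0.0004,  0.0003]), 'joint_efforts': array([ -0.0021, -45.8727, -41.8013,  -0.0003,   0.0117,  -0.    ]), 'tool_pos': array([0.1834, 0.571 , 0.2301]), 'orientation': array([[-0.9521,  0.3058, -0.0007],
       [ 0.3058,  0.9521, -0.0018],
       [ 0.0001, -0.002 , -1.    ]]), 'ft_force': array([ 0.8346,  0.2742, -0.9253]), 'torque': array([-0.004 ,  0.0129, -0.0082]), 'grip_width': 0.08554158191765564}
scene [-0.22   -0.4821  1.0249] dict_keys(['color', 'intrinsics', 'origin', 'attitude', 'shot'])
scoop [(array([172.4, 279.9]), 0.8), (array([193.4, 252.9]), 0.7), (array([148.1, 258. ]), 0.68), (array([239.5, 233.5]), 0.56)]
scoop_grip [(array([194.2, 204.6]), 0.92), (array([132.3, 210.9]), 0.86), (array([154. , 243.5]), 0.75), (array([235.4, 187.3]), 0.73)]
hook_saddle [(array([132. , 223.7]), 0.95), (array([151.5, 257.5]), 0.88), (array([236.1, 196.8]), 0.68), (array([200.5, 214.4]), 0.66)]
pan [(array([309.1, 240.9]), 0.58)]
strip_top [(array([298.6
[... 239 characters left out ...]
origin', 'attitude', 'shot'])
scoop [(array([324.2, 355.6]), 0.96), (array([261. , 281.8]), 0.94), (array([351.8, 318.2]), 0.61), (array([303.7, 308.6]), 0.57)]
scoop_grip [(array([361.9, 275.2]), 0.98), (array([245.1, 230.4]), 0.92), (array([324.3, 313.6]), 0.84)]
hook_saddle [(array([285.1, 271.8]), 0.98), (array([323.5, 331.4]), 0.78), (array([364.8, 296.8]), 0.62), (array([191.3, 285. ]), 0.37)]
pan [(array([257.8, 228.1]), 0.63), (array([350.3, 190.6]), 0.19)]
strip_top [(array([290.4, 173. ]), 0.63)]
dredger [(array([187.6, 279.6]), 0.76)]
bowl [(array([350.5, 192.4]), 0.67), (array([285.7, 268.8]), 0.41)]
small_mill [(array([308.4, 182.2]), 0.76)]
wheel [(array([370.9, 236.9]), 0.68)]
```

View pics/scene0.png

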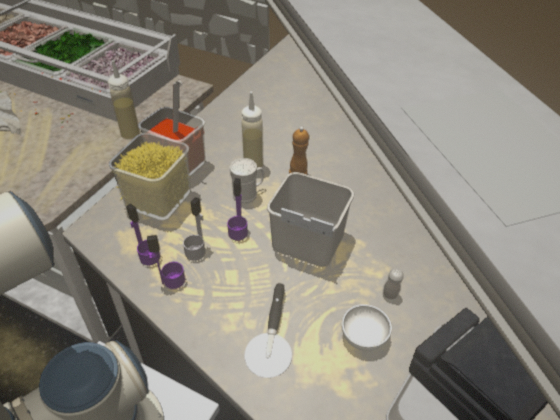

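View pics/side0.png

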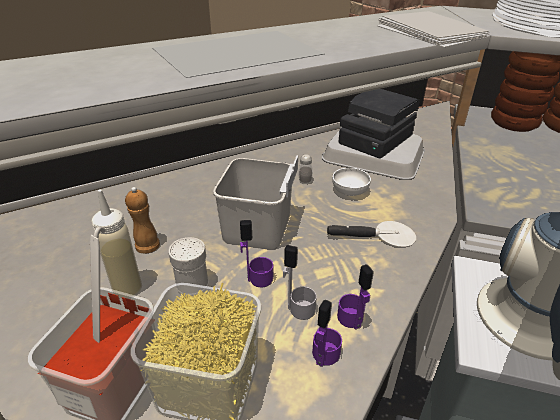

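```bash
python3 - <<'E'
import cv2
a=cv2.imread("pics/scene0.png");cv2.imwrite("pics/scene0c.png",cv2.resize(a[170:300,110:270],None,fx=4.6,fy=4.6,interpolation=cv2.INTER_CUBIC))
a=cv2.imread("pics/side0.png");cv2.imwrite("pics/side0c.png",cv2.resize(a[200:380,170:400],None,fx=3.3,fy=3.3,interpolation=cv2.INTER_CUBIC))
E
```

```text
(no output)
```

View pics/scene0c.png

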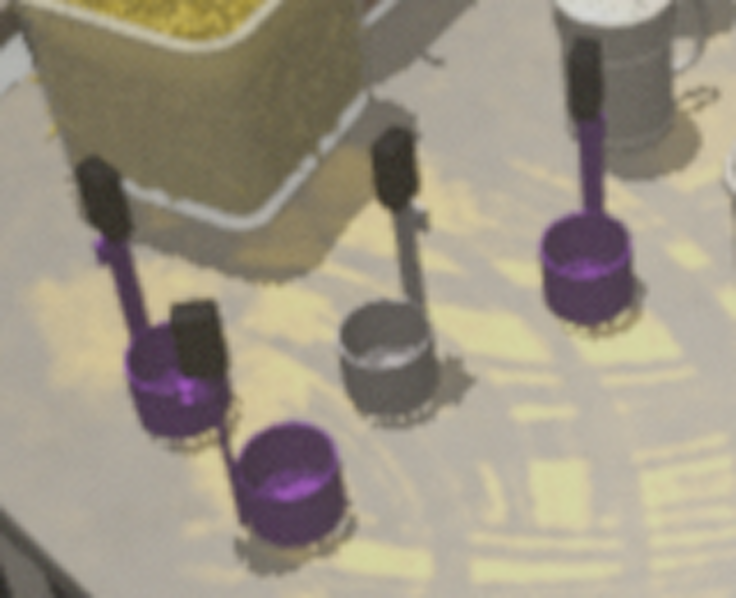

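View pics/side0c.png

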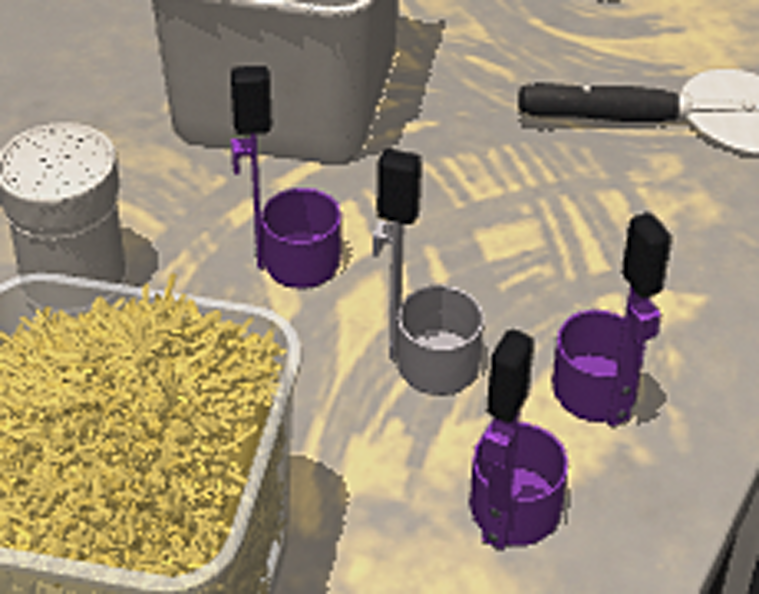

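The four scoop candidates are three purple look-alikes and one grey one. In the scene view the purple ones have cups at (148,252), (173,275) and (238,228). The grey steel one has its cup at (194,247) and grip at (196,206) in scene, and its cup at (303,303) and grip at (291,257) in side. Only the grey one is steel, and the crop confirms it.

```bash
python3 - <<'E'
from h import *
a=read_camera("scene");b=read_camera("side")
save(a,"pan_sc",(255,160,365,280),5);save(b,"pan_si",(205,140,315,260),5)
g,e=tri([(a,(195.9,206.5)),(b,(290.9,256.7))]);print("grip",g,e)
g2,e=tri([(a,(194.2,204.6)),(b,(290.9,256.7))]);print("grip",g2,e)
c=atz(a,(193.4,252.9),0);c2=atz(b,(303.7,308.6),0);print("origin",c,c2)
d=g[:2]-(c+c2)[:2]/2;print("xaxis",d,np.degrees(np.arctan2(d[1],d[0])))
o=atz(a,(309.1,240.9),0);o2=atz(b,(257.8,228.1),0);print("pan",o,o2)
s,e=tri([(a,(298.6,211.8)),(b,(290.4,173.))]);print("strip",s,e)
for n in("scoop","pan","dredger"):
  for p in(a,b):
    for r in silhouettes(n,p): print(n,r["p"],r["location"],r["mask"].sum())
E
```

```text
grip [0.4923 0.1142 0.1437] [np.float64(1.4634215785018296), np.float64(1.463421578501827)]
grip [0.4916 0.1185 0.1482] [np.float64(1.9805962927029719), np.float64(1.9805962927031457)]
origin [0.4625 0.1186 0.    ] [0.461  0.1111 0.    ]
xaxis [ 0.0305 -0.0007] -1.244326035406348
pan [ 0.6438 -0.13    0.    ] [ 0.6392 -0.1208  0.    ]
strip [ 0.56   -0.1306  0.1787] [np.float64(3.3762110745589737), np.float64(3.3762110745590515)]
scoop 0.97 [164.2, 267.7] 802
scoop 0.7 [238.0, 221.2] 610
scoop 0.55 [195.7, 242.3] 763
scoop 0.71 [354.1, 300.7] 1189
scoop 0.64 [297.1, 294.6] 1155
scoop 0.64 [323.1, 343.1] 1191
scoop 0.61 [254.3, 268.6] 839
pan 0.82 [309.5, 220.4] 5764
pan 0.41 [390.7, 287.5] 490
dredger 0.84 [245.5, 178.0] 862
dredger 0.73 [187.3, 261.0] 1497
```

View pics/pan_sc.png

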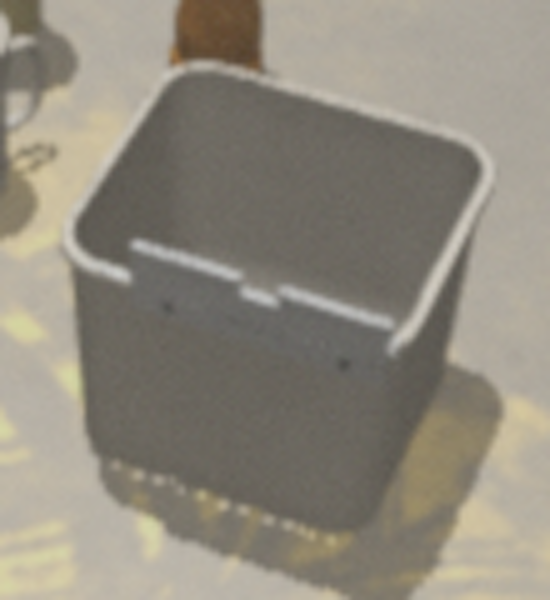

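View pics/pan_si.png

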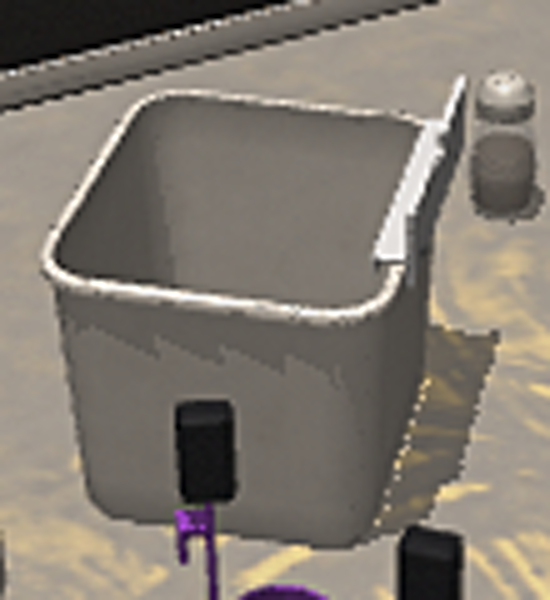

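The side view shows the steel scoop's cup nearer the robot than its strap, with the hook on the far side. The strip runs along the pan's robot-side rim in scene from (281,209) to (334,225), with the notch at about x 303–311. Next I fit the scoop pose to the masks and the strip line.

```bash
cat > fit.py <<'E'
from h import *
from scipy.optimize import minimize
def box(x0,x1,y0,y1,z0,z1): return np.array([[x,y,z] for x in(x0,x1) for y in(y0,y1) for z in(z0,z1)])/1000
t=np.linspace(0,2*np.pi,40)
cup=np.array([[27*np.cos(a),27*np.sin(a),z] for a in t for z in(0,45)])/1000
parts=[cup,box(27,31,-7,7,5,125),box(17,41,-8,8,122,168),box(31,43,-7,7,104,109),box(39,43,-7,7,90,109)]
SC=4
def render(p,x,y,yaw,dz=0):
    c,s=np.cos(yaw),np.sin(yaw);R=np.array([[c,-s,0],[s,c,0],[0,0,1]])
    m=np.zeros((420*SC,560*SC),np.uint8)
    for q in parts:
        uv=np.array([proj(p,R@v+[x,y,dz]) for v in q])
        cv2.fillConvexPoly(m,cv2.convexHull(np.round((uv+.5)*SC).astype(np.int32)),1)
    return cv2.resize(m.astype(np.float32),(560,420),interpolation=cv2.INTER_AREA)
E
python3 - <<'E'
from fit import *
a=read_camera("scene");b=read_camera("side")
def pick(p,loc):
    return min(silhouettes("scoop",p),key=lambda r:np.hypot(*(np.array(r["location"])-loc)))["mask"].astype(np.float32)
M=[(a,pick(a,(196,242))),(b,pick(b,(297,295)))]
def cost(v):
    return sum(np.abs(render(p,v[0]/1000,v[1]/1000,v[2]/57.3)-m).sum()/m.sum() for p,m in M)
best=None
for y0 in(-30,0,30):
    r=minimize(cost,[462,115,y0],method="Nelder-Mead",options=dict(initial_simplex=[[462,115,y0],[470,115,y0],[462,123,y0],[462,115,y0+15]],maxiter=80))
    print(r.x,r.fun)
    if best is None or r.fun<best.fun: best=r
for k,(p,m) in enumerate(M):
    v=best.x;print([cost(v)])
    e=render(p,v[0]/1000,v[1]/1000,v[2]/57.3)
    im=p["color"].copy()
    cs,_=cv2.findContours((e>.5).astype(np.uint8),0,1);big=cv2.resize(im,None,fx=4,fy=4)
    for c in cs: cv2.polylines(big,[c*4+2],True,(255,0,0),1)
    l=[(150,190),(250,240)][k];cv2.imwrite(f"pics/fit{k}.png",big[l[1]*4:l[1]*4+400,l[0]*4:l[0]*4+400,::-1])
f=lambda u,v:(255+u/5,160+v/5)
E1=atz(a,f(131,244),.178);E2=atz(a,f(397,326),.178);n1=atz(a,f(241,278),.178);n2=atz(a,f(279,291),.178)
print("ends",E1,E2,np.linalg.norm(E1-E2));d=(E2-E1)/np.linalg.norm(E2-E1)
print("dir yaw",np.degrees(np.arctan2(-d[0]*-1,-d[1]*1)) , "mid",(E1+E2)/2)
print("notch from E1",(n1-E1)@d,(n2-E1)@d,n1,n2)
for u in[(116,172),(152,215),(187,183)]: print("fries rim?",atz(a,u,.0),atz(a,u,.15))
for u in[(235,187),(133,212),(154,243)]: print("purple grip",atz(a,u,.146))
E
```

```text
[463.5899 114.7012  -0.0086] 0.2716982066631317
[463.1867 114.048    1.4945] 0.26856550574302673
[463.2453 113.9729   1.0939] 0.27128374576568604
[np.float32(0.2685655)]
[np.float32(0.2685655)]
ends [ 0.5548 -0.0896  0.178 ] [ 0.5648 -0.2214  0.178 ] 0.13221160875831256
dir yaw 4.3743359509650945 mid [ 0.5598 -0.1555  0.178 ]
notch from E1 0.05565966683599318 0.07485762175273353 [ 0.5589 -0.1451  0.178 ] [ 0.5596 -0.1643  0.178 ]
fries rim? [0.621  0.5113 0.    ] [0.4979 0.3659 0.15  ]
fries rim? [0.5239 0.3001 0.    ] [0.415  0.1856 0.15  ]
fries rim? [0.6819 0.2921 0.    ] [0.5499 0.1788 0.15  ]
purple grip [0.5987 0.0657 0.146 ]
purple grip [0.4045 0.2352 0.146 ]
purple grip [0.3476 0.1288 0.146 ]
```

```bash
python3 -m jog '[[[28,-41,10],[0,0,4],0],[[56,-82,20],[0,0,8],0],[[84,-123,20],[0,0,12],0],[[112,-164,20],[0,0,16],0],[[140,-205,20],[0,0,19],0]]'; python3 -m jog '[[[28,-41,0],[0,0,0],0],[[56,-82,0],[0,0,0],0],[[84,-123,0],[0,0,0],0],[[112,-164,0],[0,0,0],0],[[120,-206,0],[0,0,0],0]]'; python3 -m jog '[[[0,0,0],[0,0,0],0],[[0,0,0],[0,0,0],0],[[0,0,0],[0,0,0],0]]'
python3 - <<'E'
from h import *
w=read_camera("wrist");save(w,"w1");print(w["origin"],w["attitude"])
for t in("scoop_grip","scoop"): print([(np.round(r["location"],1),round(r["p"],2)) for r in place_of(t,w)])
print(proj(w,[.4923,.1148,.168]),proj(w,[.463,.114,0]))
E
```

```text
time: 2.1
tool_pos: [0.3241, 0.3648, 0.2516]
orientation: [[-1.0, -0.024, 0.001], [-0.024, 1.0, 0.001], [-0.001, 0.001, -1.0]]
ft_force: [1.3, 0.4, 0.3]
grip_width: 0.0856
time: 2.6
tool_pos: [0.4448, 0.1583, 0.2507]
orientation: [[-1.0, -0.02, -0.0], [-0.02, 1.0, -0.0], [0.0, -0.0, -1.0]]
ft_force: [-0.4, -1.4, 0.7]
grip_width: 0.0855
time: 2.9
tool_pos: [0.4431, 0.1612, 0.2514]
orientation: [[-1.0, -0.022, 0.0], [-0.022, 1.0, 0.001], [-0.0, 0.001, -1.0]]
ft_force: [-0.2, -0.0, -0.2]
grip_width: 0.0855
[0.3728 0.1589 0.3942] [[-0.0222 -0.9607 -0.2766]
 [ 0.9998 -0.0212 -0.0067]
 [ 0.0006 -0.2767  0.961 ]]
[(array([217.5, 263.1]), 0.73), (array([374.5, 157. ]), 0.63), (array([238.5,  73.6]), 0.62)]
[(array([233.2, 107.8]), 0.98), (array([191.6, 273. ]), 0.67), (array([239.4, 190.8]), 0.66), (array([316.1, 141.7]), 0.63)]
[216.9381 275.6661] [239.7305 190.8708]
```

View pics/w1.png

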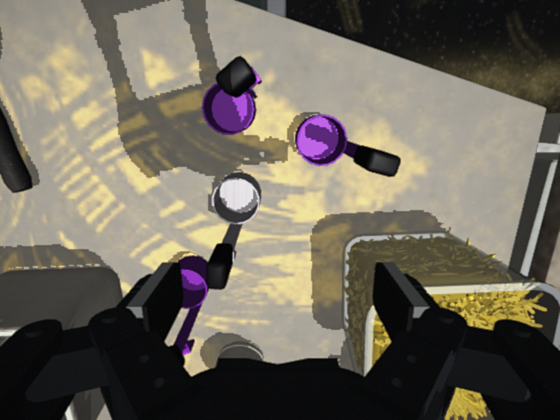

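View pics/fit1.png

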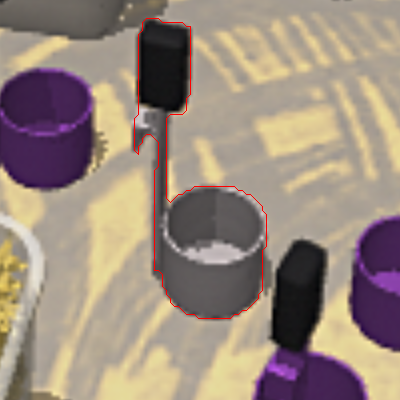

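The fit outline lies exactly on the steel scoop. The wrist view shows it with the cup at (237,197) and grip at (218,265), and the network agrees. Now I move above it and descend with the jaws part closed.

```bash
python3 -m jog '[[[25,-23,0],[0,0,0],0.4],[[49,-46,0],[0,0,0],0.4],[[49,-46,0],[0,0,0],0.4],[[49,-46,0],[0,0,0],0.4]]'
python3 - <<'E'
from h import *
w=read_camera("wrist");save(w,"w2");s=read_camera("scene");save(s,"s2",(140,130,290,270),5)
for p in(w,s): print([(np.round(r["location"],1),round(r["p"],2)) for r in place_of("scoop_grip",p)],proj(p,[.4922,.1148,.146]))
E
```

```text
time: 3.45
tool_pos: [0.4923, 0.115, 0.2509]
orientation: [[-1.0, -0.021, -0.001], [-0.021, 1.0, 0.0], [0.001, 0.0, -1.0]]
ft_force: [0.4, 1.1, -0.3]
grip_width: 0.0512
[(array([304.9,   2.1]), 0.96), (array([215.3, 328.8]), 0.75), (array([273.4, 208.7]), 0.72), (array([446.7,  92. ]), 0.69)] [277.8955 208.5104]
[(array([157.7, 242.4]), 0.96), (array([131.3, 214.4]), 0.86), (array([235.7, 186.5]), 0.8), (array([194.6, 204.1]), 0.78), (array([362.5, 335.4]), 0.58)] [195.1967 206.2179]
```

View pics/w2.png

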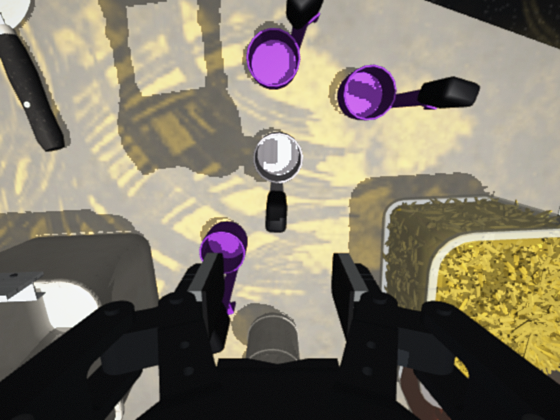

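View pics/s2.png

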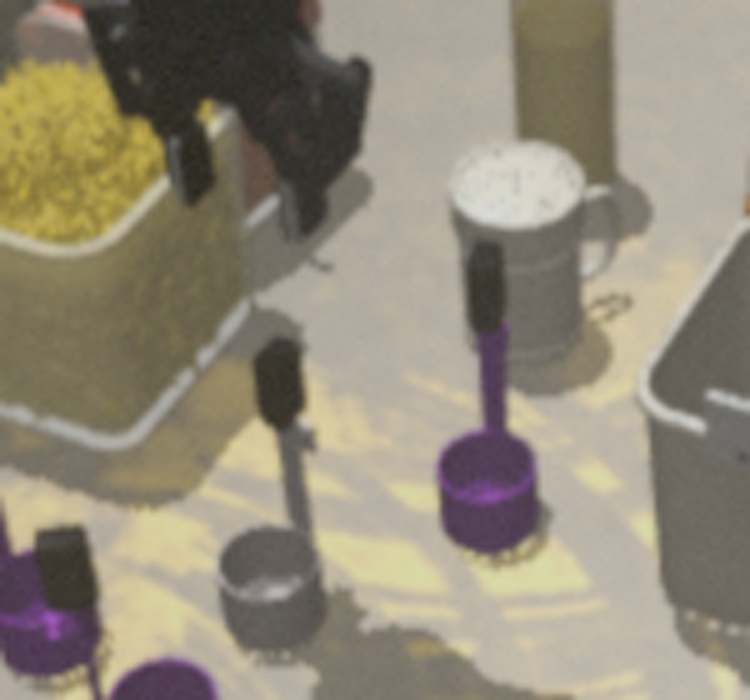

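The wrist view shows the grip block at (276,211) against a predicted (278,208), so I'm centred. Descending.

```bash
python3 -m jog '[[[0,0,-35],[0,0,0],0.4],[[0,0,-70],[0,0,0],0.4],[[0,0,-95],[0,0,0],0.4],[[0,0,-112],[0,0,0],0.4],[[0,0,-121],[0,0,0],0.4]]'; python3 -m jog '[[[0,0,0],[0,0,0],0.4],[[0,0,0],[0,0,0],0.4]]'
python3 - <<'E'
from h import *
w=read_camera("wrist");save(w,"w3");s=read_camera("side");save(s,"s3",(230,190,350,330),4)
E
```

```text
time: 4.15
tool_pos: [0.4912, 0.115, 0.1285]
orientation: [[-1.0, -0.022, -0.002], [-0.022, 1.0, -0.0], [0.002, -0.0, -1.0]]
ft_force: [-0.3, 0.5, -0.2]
grip_width: 0.0515
time: 4.35
tool_pos: [0.4927, 0.1148, 0.1314]
orientation: [[-1.0, -0.021, 0.002], [-0.021, 1.0, 0.0], [-0.002, 0.0, -1.0]]
ft_force: [-0.0, 0.1, 0.8]
grip_width: 0.0513
```

View pics/w3.png

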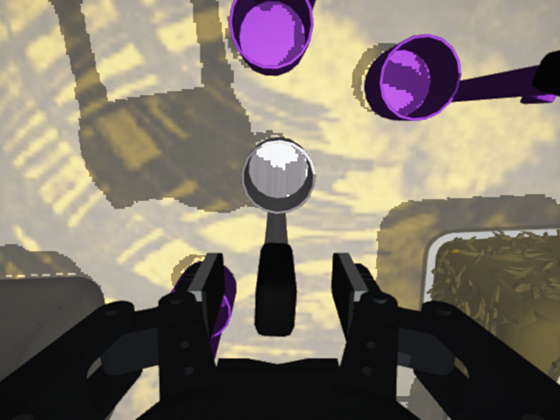

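View pics/s3.png

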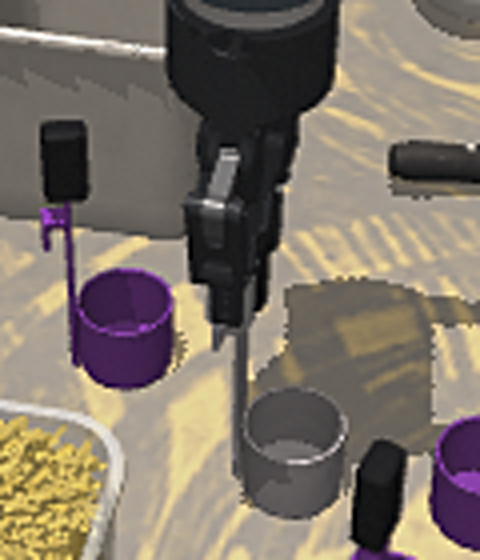

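The block sits centred between the pads (275 between 212 and 345). Closing.

```bash
python3 -m jog '[[[0,0,0],[0,0,0],0.7],[[0,0,0],[0,0,0],1],[[0,0,0],[0,0,0],1],[[0,0,0],[0,0,0],1],[[0,0,0],[0,0,0],1]]'; python3 -m jog '[[[0,0,0],[0,0,0],1],[[0,0,0],[0,0,0],1],[[0,0,10],[0,0,0],1],[[0,0,30],[0,0,0],1]]'
```

```text
time: 4.95
tool_pos: [0.4927, 0.1145, 0.131]
orientation: [[-1.0, -0.021, 0.001], [-0.021, 1.0, 0.0], [-0.001, 0.0, -1.0]]
ft_force: [0.0, 0.5, 4.2]
grip_width: 0.015
time: 5.35
tool_pos: [0.4909, 0.1141, 0.158]
orientation: [[-1.0, -0.021, -0.006], [-0.021, 1.0, -0.001], [0.006, -0.001, -1.0]]
ft_force: [0.2, 0.2, -2.0]
grip_width: 0.0157
```

```bash
python3 -m jog '[[[0,0,35],[0,0,0],1],[[0,-10,65],[0,0,0],1],[[0,-45,85],[0,0,1],1],[[0,-90,85],[0,0,2],1],[[0,-135,85],[0,0,3],1]]'; python3 -m jog '[[[0,-45,0],[0,0,0],1],[[0,-80,0],[0,0,0],1],[[0,-105,0],[0,0,0],1],[[0,-112,0],[0,0,0],1],[[0,-112,0],[0,0,0],1]]';  python3 -m jog '[[[15,0,0],[0,0,0],1],[[25,0,0],[0,0,0],1],[[30,0,0],[0,0,0],1],[[30,0,0],[0,0,0],1],[[30,0,0],[0,0,0],1]]'
python3 - <<'E'
from h import *
for n in("wrist","scene","side"):
    p=read_camera(n)
    save(p,n+"4",{"wrist":None,"scene":(240,130,370,250),"side":(210,60,350,220)}[n],{"wrist":1,"scene":5,"side":4}[n])
    for t in("hook_saddle","strip_top","scoop_grip"): print(n,t,[(np.round(r["location"],1),round(r["p"],2)) for r in place_of(t,p)])
E
```

```text
time: 5.85
tool_pos: [0.4922, -0.0217, 0.2459]
orientation: [[-0.997, -0.075, 0.0], [-0.075, 0.997, -0.0], [-0.0, -0.0, -1.0]]
ft_force: [0.8, 0.1, -1.9]
grip_width: 0.0153
time: 6.35
tool_pos: [0.492, -0.1332, 0.2446]
orientation: [[-0.997, -0.071, -0.002], [-0.071, 0.997, 0.001], [0.002, 0.001, -1.0]]
ft_force: [-0.0, 0.0, -1.3]
grip_width: 0.0151
time: 6.85
tool_pos: [0.5223, -0.132, 0.2452]
orientation: [[-0.997, -0.074, -0.001], [-0.074, 0.997, 0.0], [0.001, 0.0, -1.0]]
ft_force: [0.5, -0.8, -1.5]
grip_width: 0.0154
wrist hook_saddle [(array([463.6, 299.1]), 0.95), (array([274.7, 259. ]), 0.73)]
wrist strip_top []
wrist scoop_grip [(array([273.9, 285. ]), 0.96), (array([495.5, 320. ]), 0.67)]
scene hook_saddle [(array([136.3, 222.4]), 0.96), (array([241.1, 198.1]), 0.96), (array([293.6, 209.2]), 0.56)]
scene strip_top [(array([296.9, 210.8]), 0.96)]
scene scoop_grip [(array([291.6, 197.8]), 0.85), (array([235.1, 186. ]), 0.8), (array([129.7, 216. ]), 0.61), (array([153.7, 242.3]), 0.59)]
side hook_saddle [(array([305.2, 156.8]), 0.92), (array([321.6, 333. ]), 0.92), (array([243. , 246.3]), 0.72), (array([364.1, 297.3]), 0.6)]
side strip_top [(array([289.1, 170.8]), 0.61)]
side scoop_grip [(array([309.4, 145.1]), 0.93), (array([325.4, 310.8]), 0.93), (array([362.5, 276.2]), 0.77), (array([246.5, 229.8]), 0.72)]
```

View pics/wrist4.png

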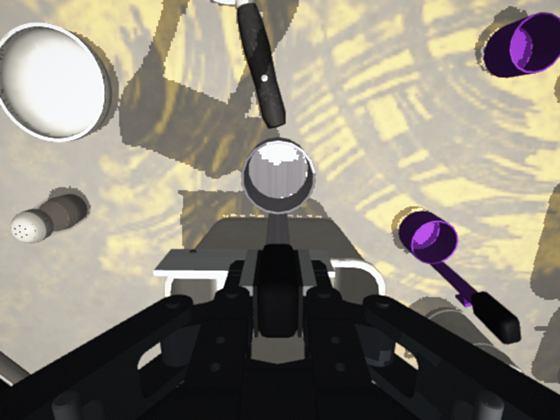

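View pics/scene4.png

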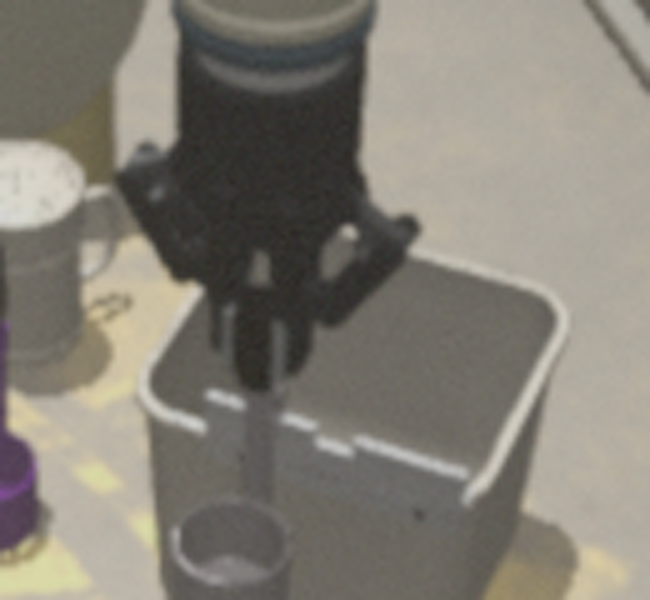

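View pics/side4.png

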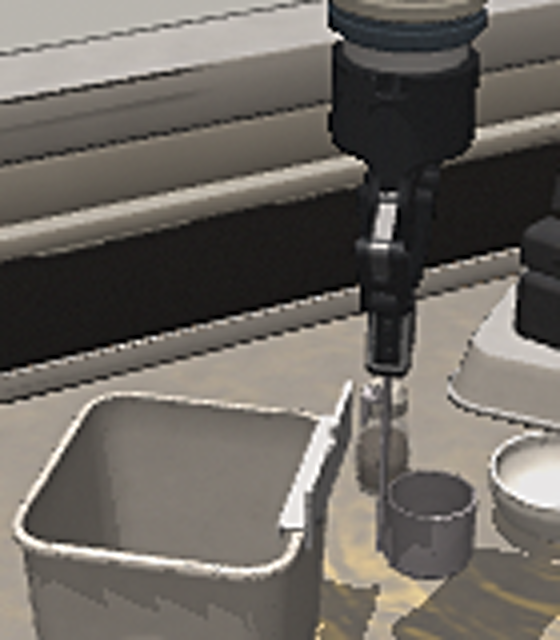

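```bash
cat > ov.py <<'E'
from h import *
def strip(p,mx,my,yaw,name,crop,s,extra=[],ny=1.,h=9):
    # mx,my = world of strip_top (mid)
    c,sn=np.cos(yaw),np.sin(yaw)
    W=lambda x,y,z:proj(p,[mx+c*x-sn*y,my+sn*x+c*y,z])
    im=cv2.resize(p["color"],None,fx=s,fy=s,interpolation=cv2.INTER_CUBIC)
    def ln(A,B,col):
        q=[tuple(np.round((np.array(t)+.5)*s).astype(int).tolist()) for t in(A,B)];cv2.line(im,q[0],q[1],col,1)
    for x,col in((-.002,(255,0,0)),(.002,(0,255,0))):
        P=[(-.065,.15),(-.065,.178),(ny/1e3-.0095,.178),(ny/1e3-.0095,.169),(ny/1e3+.0095,.169),(ny/1e3+.0095,.178),(.065,.178),(.065,.15)]
        for a,b in zip(P,P[1:]): ln(W(x,*a),W(x,*b),col)
    for q in extra:
        uv=np.round((proj(p,q)+.5)*s).astype(int);cv2.circle(im,tuple(uv.tolist()),4,(0,0,255),1)
    cv2.imwrite("pics/"+name+".png",im[crop[1]*s:crop[3]*s,crop[0]*s:crop[2]*s,::-1])
E
python3 - <<'E'
from ov import *
for n,c,s in(("scene",(270,190,350,250),8),("side",(250,120,350,220),6),("wrist",(140,200,400,330),3)):
    p=read_camera(n);strip(p,.5598,-.1555,np.radians(4.3),"ov_"+n,c,s,[[.528,-.1316,.218]])
E
```

```text
(no output)
```

View pics/ov_scene.png

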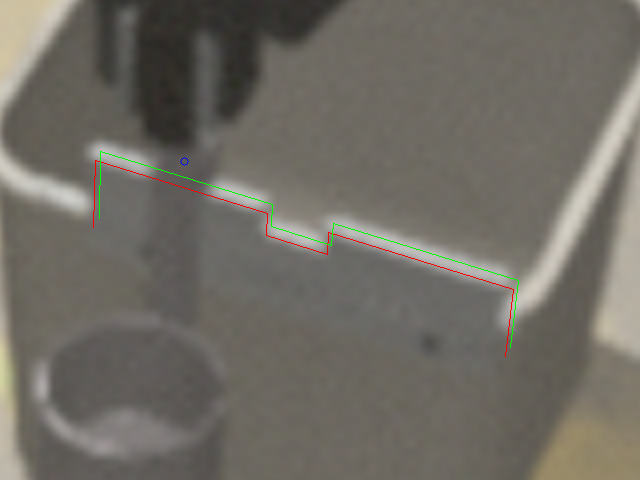

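View pics/ov_side.png

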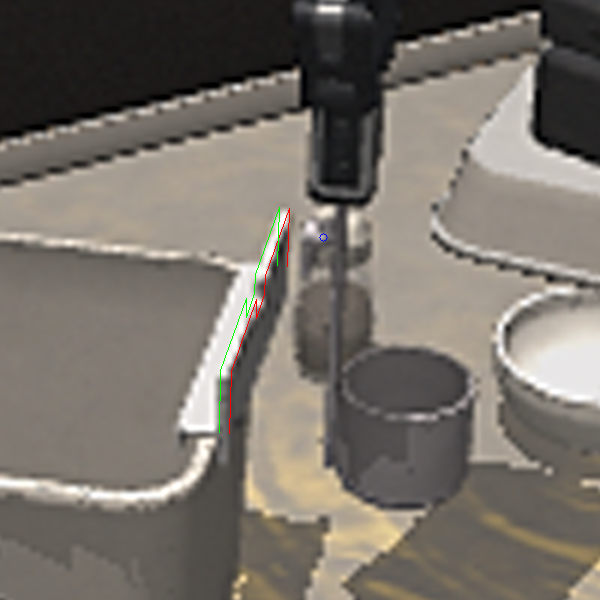

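View pics/ov_wrist.png

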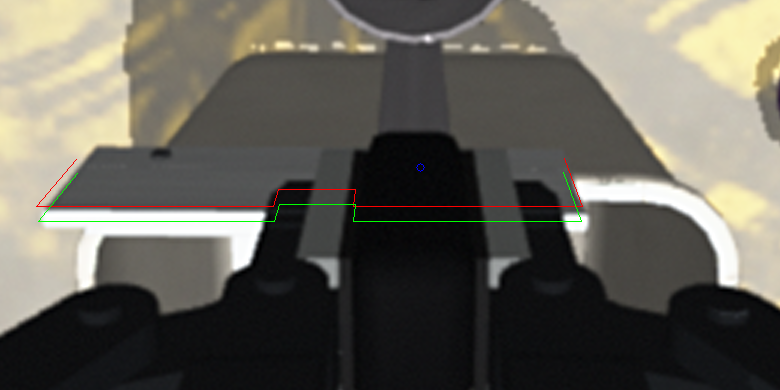

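The overlay of the strip model matches all three views to about 1 mm, and the notch is near pan y≈+1. The strap in side also sits where predicted, so the scoop has not slipped in the grip. I now move above a landing spot about 22 mm to the +y side of the notch, tip just over the edge.

```bash
python3 -m jog '[[[15,-1,0],[0,0,0],1],[[26,-1,0],[0,0,0],1],[[31,-1,-8],[0,0,0],1],[[31,-1,-16],[0,0,0],1],[[31,-1,-18],[0,0,0],1]]';python3 -m jog '[[[0,0,0],[0,0,0],1],[[0,0,0],[0,0,0],1]]'
python3 - <<'E'
from ov import *
S=observe();print(S["tool_pos"])
T=np.array(S["tool_pos"])+[.0055,.0003,-.027]
for n,c,s in(("scene",(270,180,350,250),8),("side",(250,110,350,210),6),("wrist",(140,150,400,330),3)):
    p=read_camera(n);strip(p,.5605,-.1555,np.radians(4.3),"ov2_"+n,c,s,[T,T+[.006,0,-.014]]);save(p,"r2_"+n,c,s)
E
```

```text
time: 8.1
tool_pos: [0.5527, -0.1334, 0.225]
orientation: [[-0.997, -0.073, -0.003], [-0.073, 0.997, 0.001], [0.003, 0.001, -1.0]]
ft_force: [-0.7, 0.7, -1.9]
grip_width: 0.0154
time: 8.3
tool_pos: [0.5531, -0.1336, 0.2274]
orientation: [[-0.997, -0.073, 0.0], [-0.073, 0.997, -0.0], [-0.0, -0.0, -1.0]]
ft_force: [-0.3, 1.1, -0.9]
grip_width: 0.0154
[ 0.5531 -0.1336  0.2274]
```

View pics/r2_side.png

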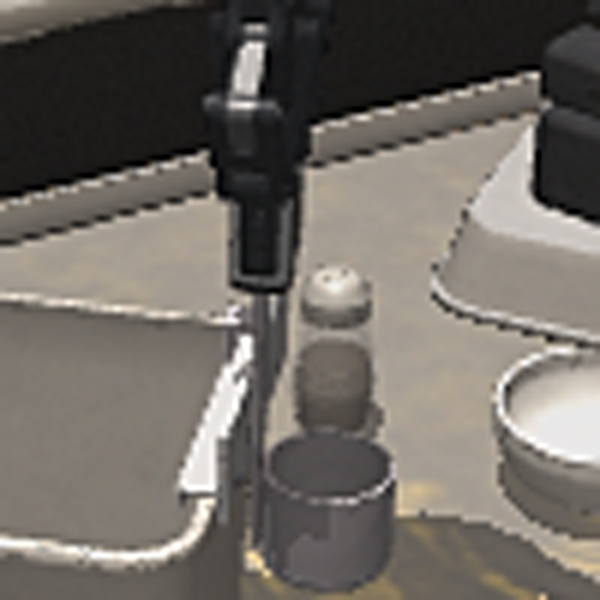

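View pics/ov2_side.png

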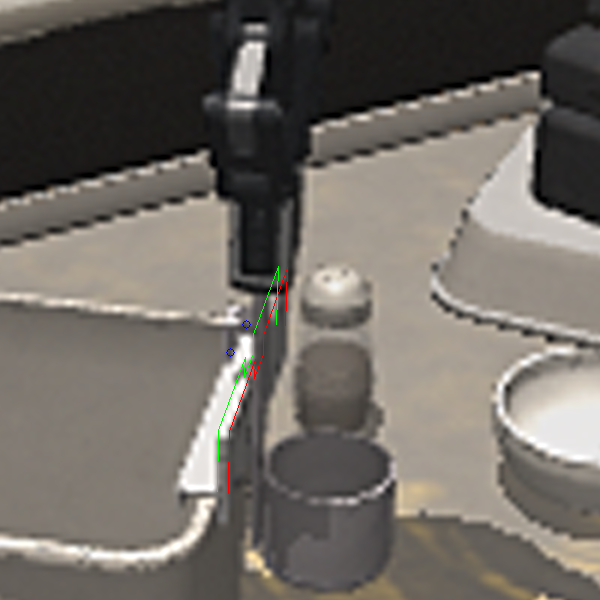

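View pics/ov2_wrist.png

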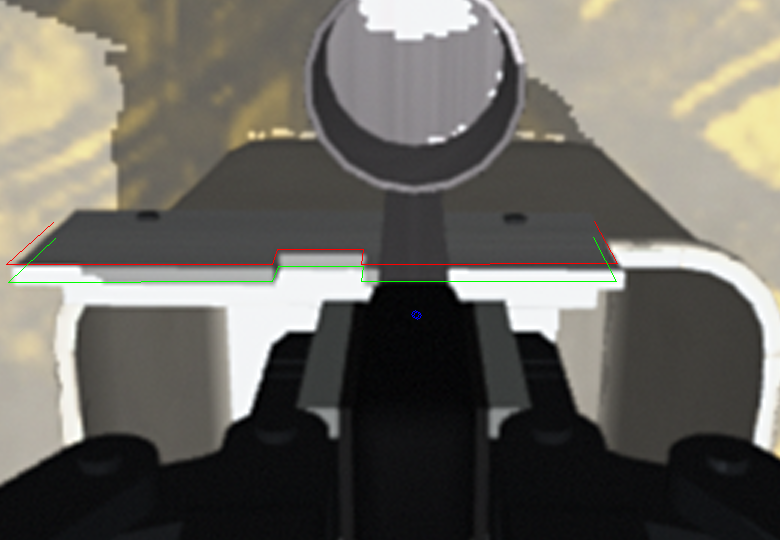

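View pics/ov2_scene.png

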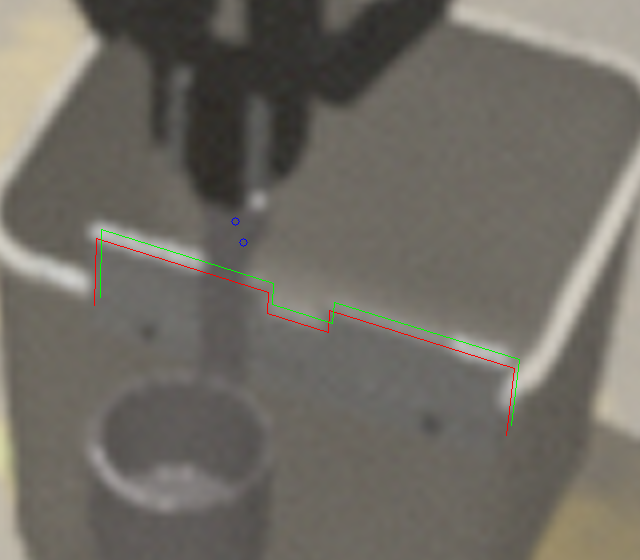

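The wrist overlay matches strip and notch. The saddle lies over the strip centre line within about 1 mm. Lowering gently.

```bash
python3 -m jog '[[[0,0,-4],[0,0,0],1],[[0,0,-7],[0,0,0],1],[[0,0,-9],[0,0,0],1],[[0,0,-11],[0,0,0],1],[[0,0,-12],[0,0,0],1]]';python3 -m jog '[[[0,0,-2],[0,0,0],1],[[0,0,-4],[0,0,0],1],[[0,0,-6],[0,0,0],1],[[0,0,-7],[0,0,0],1],[[0,0,-7],[0,0,0],1]]'
python3 - <<'E'
from h import *
p=read_camera("side");save(p,"s5",(250,110,350,210),6)
S=observe();print(S["tool_pos"],S["ft_force"])
E
```

```text
time: 8.95
tool_pos: [0.5533, -0.1335, 0.2149]
orientation: [[-0.997, -0.073, -0.0], [-0.073, 0.997, 0.0], [0.0, 0.0, -1.0]]
ft_force: [-0.8, 0.6, -2.2]
grip_width: 0.0155
time: 9.45
tool_pos: [0.5533, -0.1336, 0.2081]
orientation: [[-0.997, -0.073, -0.0], [-0.073, 0.997, 0.0], [0.0, 0.0, -1.0]]
ft_force: [0.6, -0.7, -1.5]
grip_width: 0.0154
[ 0.5533 -0.1336  0.2082] [ 0.4005 -0.2309 -1.8071]
```

View pics/s5.png

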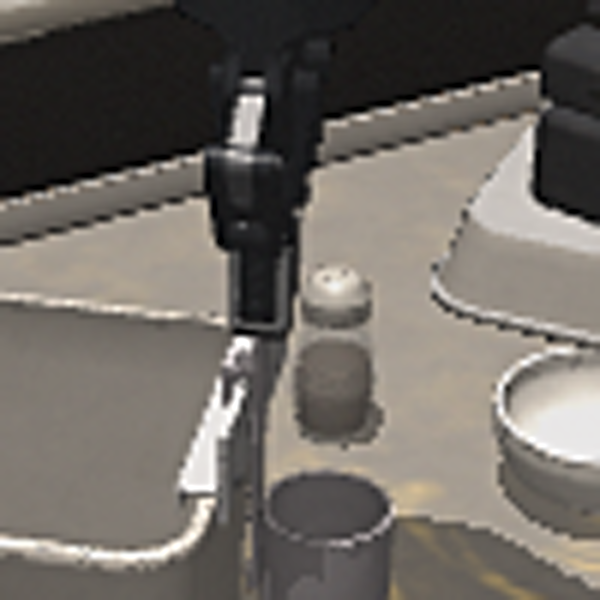

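The hook tip is behind the strip, with no contact force. On in small steps.

```bash
python3 -m jog '[[[0,0,-1],[0,0,0],1],[[0,0,-2],[0,0,0],1],[[0,0,-2],[0,0,0],1]]';python3 -m jog '[[[0,0,-0.5],[0,0,0],1],[[0,0,-1],[0,0,0],1],[[0,0,-1],[0,0,0],1]]'
```

```text
time: 9.8
tool_pos: [0.5533, -0.1335, 0.2061]
orientation: [[-0.997, -0.073, -0.0], [-0.073, 0.997, 0.0], [0.0, 0.0, -1.0]]
ft_force: [-0.7, -0.5, -1.1]
grip_width: 0.0155
time: 10.1
tool_pos: [0.5533, -0.1336, 0.2052]
orientation: [[-0.997, -0.073, -0.0], [-0.073, 0.997, 0.0], [0.0, 0.0, -1.0]]
ft_force: [0.1, -0.6, -1.5]
grip_width: 0.0151
```

```bash
python3 -m jog '[[[0,0,-0.5],[0,0,0],1],[[0,0,-0.5],[0,0,0],1]]';python3 -m jog '[[[0,0,-0.5],[0,0,0],1],[[0,0,-0.5],[0,0,0],1]]'; python3 -m jog '[[[0,0,-0.5],[0,0,0],1],[[0,0,-0.5],[0,0,0],1]]'
```

```text
time: 10.3
tool_pos: [0.5534, -0.1336, 0.205]
orientation: [[-0.997, -0.073, 0.0], [-0.073, 0.997, -0.0], [-0.0, -0.0, -1.0]]
ft_force: [-0.0, 0.3, -0.0]
grip_width: 0.0152
time: 10.5
tool_pos: [0.5534, -0.1336, 0.2049]
orientation: [[-0.997, -0.073, 0.001], [-0.073, 0.997, -0.0], [-0.001, -0.0, -1.0]]
ft_force: [-1.2, 0.7, 2.7]
grip_width: 0.0151
time: 10.7
tool_pos: [0.5535, -0.1336, 0.2049]
orientation: [[-0.997, -0.073, 0.001], [-0.073, 0.997, -0.0], [-0.001, -0.0, -1.0]]
ft_force: [-2.4, 0.8, 5.5]
grip_width: 0.0153
```

Contact at TCP z 0.205, as predicted, with about 7 N load. Sliding toward the notch (−y along the strip).

```bash
python3 -m jog '[[[0.2,-2,0],[0,0,0],1],[[0.3,-4,0],[0,0,0],1],[[0.5,-6,0],[0,0,0],1],[[0.6,-8,0],[0,0,0],1],[[0.8,-10,0],[0,0,0],1]]';python3 -m jog '[[[0.1,-1.5,0],[0,0,0],1],[[0.2,-3,0],[0,0,0],1],[[0.3,-4.5,0],[0,0,0],1],[[0.5,-6,0],[0,0,0],1]]'
```

```text
time: 11.2
tool_pos: [0.5548, -0.1428, 0.2048]
orientation: [[-0.997, -0.074, 0.002], [-0.074, 0.997, 0.001], [-0.002, 0.001, -1.0]]
ft_force: [0.1, 3.0, 4.3]
grip_width: 0.0155
time: 11.6
tool_pos: [0.5551, -0.149, 0.2046]
orientation: [[-0.997, -0.074, 0.002], [-0.074, 0.997, 0.001], [-0.002, 0.001, -1.0]]
ft_force: [0.9, 3.3, 5.1]
grip_width: 0.0155
```

```bash
for i in 1 2 3; do :; done; python3 -m jog '[[[0.1,-1,0],[0,0,0],1],[[0.2,-2,0],[0,0,0],1],[[0.2,-3,0],[0,0,0],1]]';python3 -m jog '[[[0,-1,0],[0,0,0],1],[[0.1,-2,0],[0,0,0],1]]'
```

```text
time: 11.9
tool_pos: [0.5545, -0.1531, 0.2024]
orientation: [[-0.997, -0.073, -0.002], [-0.073, 0.997, -0.0], [0.002, -0.0, -1.0]]
ft_force: [0.8, -0.7, -2.0]
grip_width: 0.0157
time: 12.1
tool_pos: [0.5547, -0.1549, 0.2028]
orientation: [[-0.997, -0.073, -0.002], [-0.073, 0.997, 0.0], [0.002, 0.0, -1.0]]
ft_force: [0.6, 0.3, -2.0]
grip_width: 0.0154
```

The load vanished and z dropped at y≈−0.153, so the hook is over the notch. Lowering to the floor (expected TCP z≈0.196).

```bash
python3 -m jog '[[[0,0,-1.5],[0,0,0],1],[[0,0,-3],[0,0,0],1],[[0,0,-4.5],[0,0,0],1],[[0,0,-5],[0,0,0],1]]';python3 -m jog '[[[0,0,-0.7],[0,0,0],1],[[0,0,-1],[0,0,0],1]]';python3 -m jog '[[[0,0,-0.5],[0,0,0],1],[[0,0,-0.5],[0,0,0],1]]'
```

```text
time: 12.5
tool_pos: [0.5549, -0.1545, 0.1984]
orientation: [[-0.997, -0.073, -0.0], [-0.073, 0.997, 0.0], [0.0, 0.0, -1.0]]
ft_force: [-0.1, 0.6, -1.7]
grip_width: 0.0153
time: 12.7
tool_pos: [0.555, -0.1545, 0.1977]
orientation: [[-0.997, -0.073, -0.0], [-0.073, 0.997, 0.0], [0.0, 0.0, -1.0]]
ft_force: [-0.5, -0.4, -1.6]
grip_width: 0.0154
time: 12.9
tool_pos: [0.555, -0.1545, 0.1972]
orientation: [[-0.997, -0.073, -0.0], [-0.073, 0.997, -0.0], [0.0, -0.0, -1.0]]
ft_force: [-0.2, -0.7, -1.7]
grip_width: 0.0153
```

```bash
python3 -m jog '[[[0,0,-0.5],[0,0,0],1],[[0,0,-0.5],[0,0,0],1]]';python3 -m jog '[[[0,0,-0.6],[0,0,0],1],[[0,0,-0.6],[0,0,0],1]]'; python3 -m jog '[[[0,0,-0.5],[0,0,0],1],[[0,0,-0.5],[0,0,0],1]]'
python3 - <<'E'
from h import *
for n,c,s in(("scene",(270,180,350,250),8),("side",(250,110,350,210),6),("wrist",(140,150,400,330),3)):
    p=read_camera(n);save(p,"r6_"+n,c,s)
E
```

```text
time: 13.1
tool_pos: [0.555, -0.1545, 0.1967]
orientation: [[-0.997, -0.073, -0.0], [-0.073, 0.997, 0.0], [0.0, 0.0, -1.0]]
ft_force: [0.2, 0.3, -1.3]
grip_width: 0.0152
time: 13.3
tool_pos: [0.5549, -0.1546, 0.1961]
orientation: [[-0.997, -0.073, -0.0], [-0.073, 0.997, 0.0], [0.0, 0.0, -1.0]]
ft_force: [0.8, 0.3, -1.3]
grip_width: 0.0151
time: 13.5
tool_pos: [0.555, -0.1546, 0.196]
orientation: [[-0.997, -0.073, 0.0], [-0.073, 0.997, -0.0], [-0.0, -0.0, -1.0]]
ft_force: [-0.7, 0.6, 0.5]
grip_width: 0.0152
```

View pics/r6_scene.png

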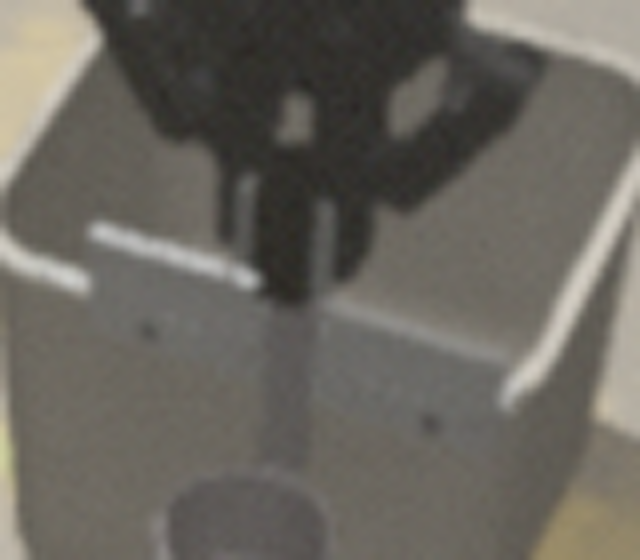

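View pics/r6_wrist.png

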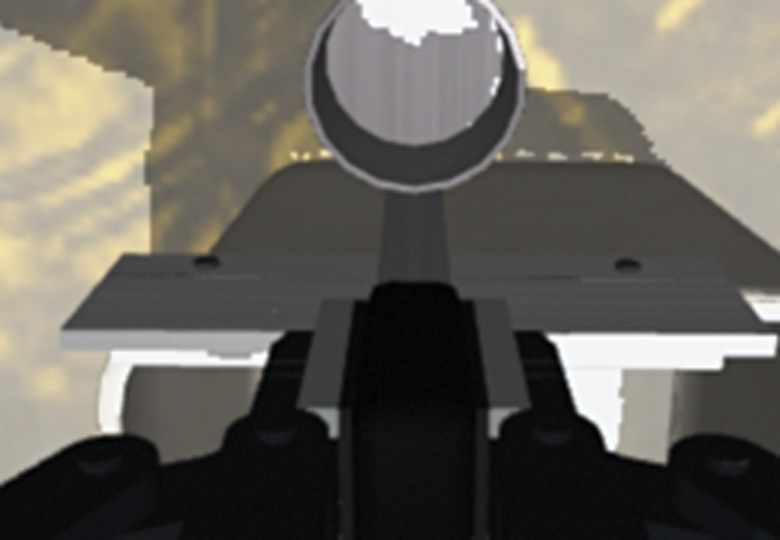

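The hook bottomed at TCP z 0.196, exactly 9 mm below the strip edge, so it is fully in the notch. Releasing gently.

```bash
python3 -m jog '[[[0,0,0],[0,0,0],0.82],[[0,0,0],[0,0,0],0.8],[[0,0,0],[0,0,0],0.78],[[0,0,0],[0,0,0],0.76],[[0,0,0],[0,0,0],0.74]]';python3 -m jog '[[[0,0,0],[0,0,0],0.7],[[0,0,0],[0,0,0],0.65],[[0,0,0],[0,0,0],0.6],[[0,0,0],[0,0,0],0.55],[[0,0,0],[0,0,0],0.55]]'
python3 - <<'E'
from h import *
for n,c,s in(("side",(240,100,350,210),5),("wrist",(140,150,400,330),3)):
    p=read_camera(n);save(p,"r7_"+n,c,s)
E
```

```text
time: 14.15
tool_pos: [0.555, -0.1546, 0.1957]
orientation: [[-0.997, -0.073, 0.0], [-0.073, 0.997, -0.0], [-0.0, -0.0, -1.0]]
ft_force: [0.1, -0.5, -0.0]
grip_width: 0.0221
time: 14.65
tool_pos: [0.555, -0.1546, 0.1957]
orientation: [[-0.997, -0.073, -0.0], [-0.073, 0.997, -0.0], [0.0, -0.0, -1.0]]
ft_force: [0.4, -0.9, -0.7]
grip_width: 0.0384
```

View pics/r7_side.png

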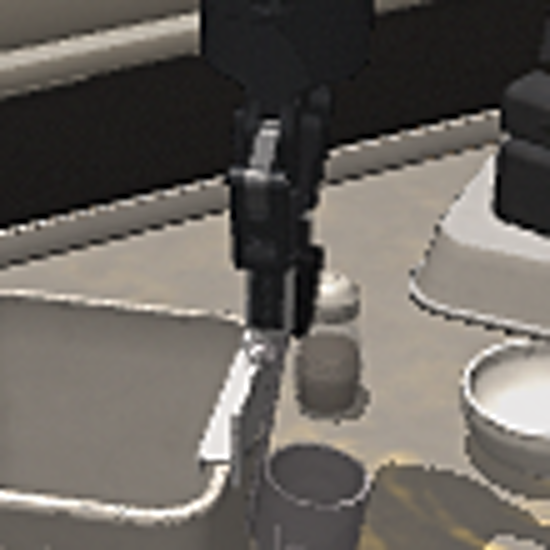

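View pics/r7_wrist.png

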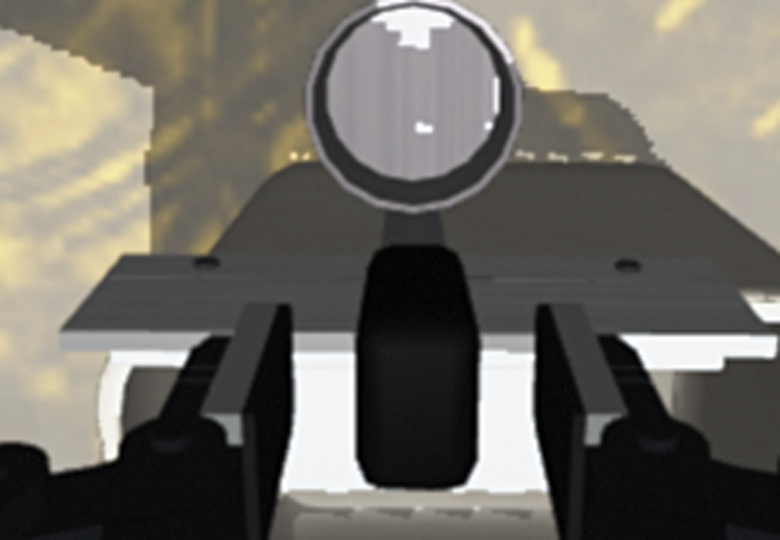

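It hangs on its own, slightly tilted and centred between the open fingers. Retreating straight up.

```bash
python3 -m jog '[[[0,0,5],[0,0,0],0.55],[[0,0,20],[0,0,0],0.55],[[0,0,45],[0,0,0],0.55],[[0,0,80],[0,0,0],0.55],[[0,0,110],[0,0,0],0.55]]';python3 -m jog '[[[-20,10,10],[0,0,0],0.55],[[-50,30,10],[0,0,0],0.55],[[-80,60,10],[0,0,0],0.55],[[-90,80,10],[0,0,0],0.55],[[-90,80,10],[0,0,0],0.55]]'
python3 - <<'E'
from ov import *
for n,c,s in(("side",(220,100,360,220),5),("scene",(260,170,360,280),5),("wrist",(0,0,560,420),1)):
    p=read_camera(n);save(p,"r8_"+n,c,s)
    for t in("hook_saddle","scoop_grip"): print(n,t,[(np.round(r["location"],1),round(r["p"],2)) for r in place_of(t,p)][:4],proj(p,[.5605,-.1543,.169]))
save(read_camera("scene"),"full_sc")
E
```

```text
time: 15.25
tool_pos: [0.5549, -0.1545, 0.3089]
orientation: [[-0.997, -0.073, 0.002], [-0.073, 0.997, -0.001], [-0.002, -0.001, -1.0]]
ft_force: [0.8, 0.1, 0.2]
grip_width: 0.0385
time: 15.75
tool_pos: [0.464, -0.0728, 0.3187]
orientation: [[-0.997, -0.075, 0.004], [-0.075, 0.997, -0.0], [-0.004, -0.001, -1.0]]
ft_force: [0.2, 0.2, -0.3]
grip_width: 0.0383
side hook_saddle [(array([366.5, 297.3]), 0.8), (array([244.1, 246.1]), 0.8), (array([290.5, 171.1]), 0.75), (array([321.6, 332. ]), 0.57)] [291.6907 170.4361]
side scoop_grip [(array([303.6, 156.8]), 0.92), (array([365., 274.]), 0.87), (array([325. , 312.2]), 0.78), (array([248.1, 230.8]), 0.69)] [291.6907 170.4361]
scene hook_saddle [(array([153. , 256.8]), 0.94), (array([310.7, 219.4]), 0.71), (array([135.8, 224.8]), 0.71), (array([239.2, 196.8]), 0.64)] [306.8848 219.2372]
scene scoop_grip [(array([128.5, 213.4]), 0.88), (array([156.7, 243.8]), 0.86), (array([300.7, 209.1]), 0.61)] [306.8848 219.2372]
wrist hook_saddle [(array([376.7, 302.6]), 0.89), (array([192.5, 285.4]), 0.72), (array([492.4,  83.3]), 0.65)] [192.1172 283.0594]
wrist scoop_grip [(array([517.5,  77.5]), 0.74), (array([179.6, 292.6]), 0.55)] [192.1172 283.0594]
```

View pics/r8_side.png

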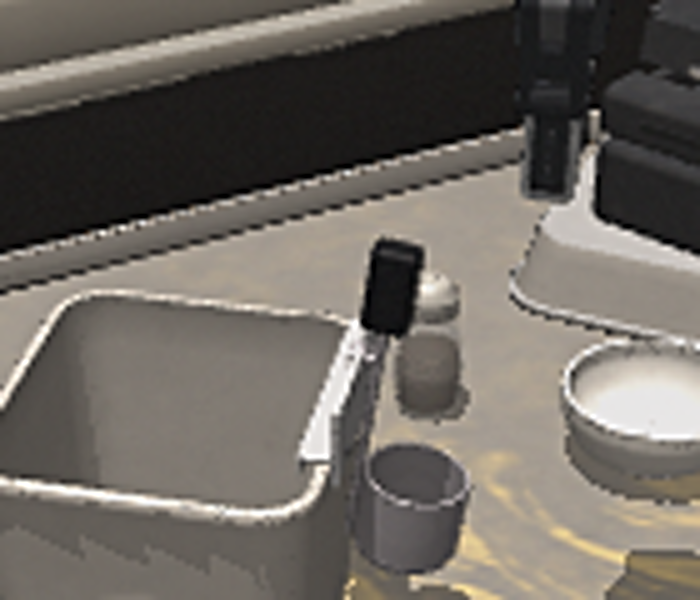

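View pics/r8_scene.png

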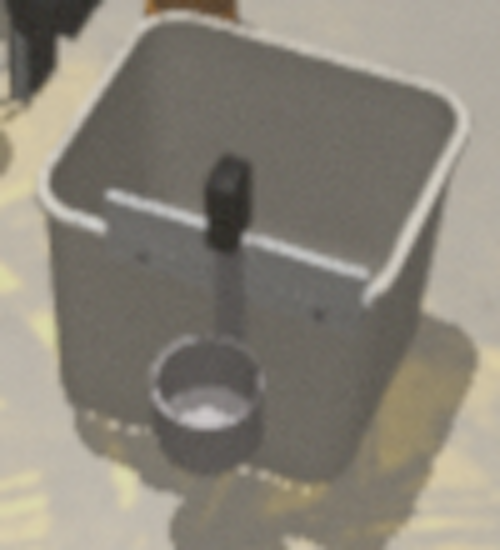

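View pics/r8_wrist.png

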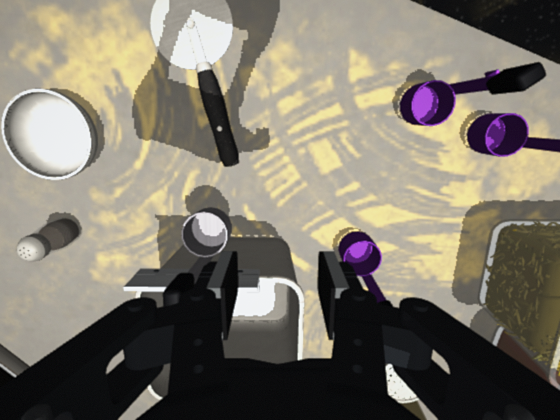

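View pics/full_sc.png

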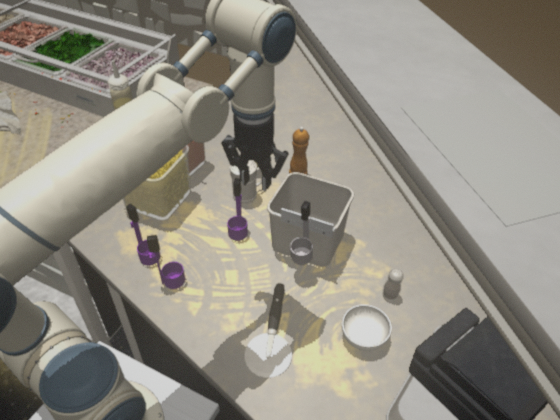

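The scoop hangs in the notch with its cup outside the pan. Saddle detections agree within 2–3 px of the notch floor in side and wrist, and within 4 px in scene. The robot is clear and the bystanders have not moved.

```bash
python3 -c "
from cell import *
print(finish_job())"
```

```text
the job is handed in; nothing more can be done
None
```

The steel scoop is hanging by its own hook in the strip's notch, cup outside the pan, with the gripper clear. I handed the job in at about 16 s of the 53 s allowed; no verdict is reported.

- **What I did:** I gripped the scoop by its black block and hooked it over the strip about 22 mm to the +y side of the notch. I then slid it along under about 7 N. The load vanished at the notch, and I lowered it to the notch floor, 9 mm below the strip edge, which is the notch's full depth. I opened the fingers slowly and backed straight up.
- **Final checks:** The scoop hangs free, tilted slightly with its grip toward the robot. The hook point found in the side and wrist pictures is within about 3 px of the notch floor. The scene view's detection was about 4 px off, within the networks' usual error.
- **Forces and bystanders:** The highest contact force I read was about 7 N, well under 25 N. I saw no sign that the bystanders or the purple scoops had moved; I checked this by eye in the last pictures, not by measurement.

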